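Spin the index disc and brake it at the pointer

TASK

Check that the index disc runs freely: flick its upright post with the fingertips so that the disc spins by itself, and let it coast untouched until the post has swept past the pointer at least once and is coming round again. Then brake the spinning disc with a gentle fingertip so that the post comes to rest right in front of the pointer, and take the hand away. Grip and lift nothing, leave the stand where it is and do not disturb the things round it.

Things in the scene. Friction and masses are not known exactly. Their poses are not given: they have to be found in the camera images.
- stand: loose heavy (2.5 kg) dark steel stand: round foot 240 mm across, 12 mm thick, bearing column in the middle; on its -x side an upright bracket (30 mm wide, 140-152 mm from the axis, 56 mm tall) carries the pointer. Origin on the disc's axis at desk level, z up; its own -x axis runs to the pointer.
- disc: aluminium disc, 220 mm across, top 50 mm above the desk, turning endlessly either way. Origin on the axis at its underside; -x runs to the post. Hub: gear 31 mm across, up to 67 mm, on a 42 mm washer. Coasts over 8 s from 3 rad/s, losing 0.1-0.4 rad/s each second. Sprung: a press sinks it up to 12 mm (4 N to start, 10 N at 5 mm); that stops it at once, and let go it may creep 5 mm.
- post (a point): centre of the top of the plain steel post that stands on the disc: 14 mm thick, 27 mm tall (from 50 to 77 mm above the desk), 95 mm from the axis. Eleven flat dark dots share its circle; there is only one post.
- pointer (a point): tip of the steel pointer, a cone fixed to the stand, pointing inward at the axis; 112 mm from the axis and 52.5 mm above the desk, just outside the disc's edge. The post passes inside it with 10 mm to spare.
- bracket: bystander: loose red printed angle bracket, 34x46x34 mm, beside the stand; origin under its centre
- jar: bystander: small loose jar with a lid, 47 mm across, 46 mm tall, beside the stand; origin under its centre
- tape: bystander: loose roll of black tape lying flat, 53 mm across, 19 mm tall, beside the stand; origin under its centre

How it is judged:
By the outcome, as a careful person would: the job done as asked, in the order asked, and still so for the second after the job is handed in, with the robot touching nothing.
It also fails if it takes over 58 s, if anything falls off the work surface, if the arm or the gripper's body presses on something with over 40 N, if the wrist force passes 120 N, or if a joint passes its speed limit or range.

ROBOT

A 6-joint arm with a two-finger parallel gripper is mounted at the origin on a cart in front of the work surface, level with it; the furniture and walls round the work are solid. World frame = base frame: x ahead of the robot, y to its left, z up, the work surface at z = 0. Lengths are in m, angles in rad, forces in N, time in s.
With the tool pointing down it reaches from about 0.35 to 0.875 m from the base axis. Payload 4.2 kg.
Tool frame: the origin (TCP) lies midway between the tips of the shut fingers; the grasp point (between the pads) lies 19 mm behind it; z points along the fingers, y is the line along which they close (so a half turn about z gives the same grasp; the last joint's range is limited). The gripper opens to 85 mm and grips with 20 to 120 N. Pads are 22 mm wide; open, the fingers measure 114 mm over their backs; the gripper's body (76 mm by 85 mm) begins 54 mm behind the grasp point. The pads swing forward as they close: fully open they stand 13 mm farther back than shut.
Start: joints at [-0.997, 0.385, 0.008, 0, -1.194, -0.259], TCP at [0.194, -0.594, 0.231] pointing down, gripper open.
Joint ranges: [-3.14, 3.14], [-1.21, 2.06], [-1.07, 1.41], [-3.16, 2.05], [-2.99, -0.16], [-3.1, 3.1]. Speed limits (rad/s): [2.79, 2.79, 3.14, 3.14, 3.14, 3.14].

INTERFACE

Orientations are given as a 3x3 rotation matrix whose columns are the frame's x, y, z axes.
In Python, from cell import read_state, capture, hand_in gives the robot as it stands.
- The arm moves only by the tool play_rows, never from a script. Its argument "increments" is a list that holds one entry, the list of rows, each a list of 7 numbers: the finger opening in m, from 0 to 0.0854, then the shift along the tool's x, y, z in m, then the turn, a rotation vector about the tool's x, y, z in rad. A call has 1 to 12 rows; each row shifts and turns the commanded pose from where the row before left it, along the tool's axes as they then stand; what a row does not reach is not made up. A row lasts 1/10 s, in which the tool goes at most 50 mm and 8.59 degrees, less where a joint would pass 70% of its speed; a pose out of reach is approached as far as the arm can. A call with a gripper value outside its range is refused whole. The fingers move at their own pace and stop on an object; the grip force is fixed at half the most. Time passes only in rows, so rows that do not move let the fingers close. It gives the time, the measured TCP pose, the force, the opening and the grip force at its end, in the units of the state.
- read_state(): the state, without advancing time (a new reading comes with each control period).
- capture(name): name is "side" or "top" or "wrist"; returns a dict with "pixels" (480x640x3 uint8, blue, green, red), "range_z" (480x640 float32, m along the optical axis (not along the pixel's ray), 0 where there is no reading), "fx", "fy", "cx", "cy" (pixels), "k1" (the pictures are not rectified: a ray, as slopes to the right and down, at radius r is drawn at 1 + k1 r^2 times it, then the intrinsics apply), "rvec" (rotation vector, rad) and "tvec" (3), from world to camera coordinates, as OpenCV has them. Camera axes: x right, y down, z forward; pixel columns grow to the right and rows downward; lengths in m; the calibration is good to about 2 mm. A picture is of the moment at which its call begins.
- hand_in(): hands the job in; it is judged then, once.
The state is a dict: "t": time; "qpos": joint angles; "qvel": joint speeds; "joint_torque": joint torques, N m; "tool_pos": TCP position; "eef_rot": TCP orientation; "ft_force": force on the tool from outside, world axes, zero at the start; "ft_torque": the same for the moment, N m; "gripper_width": finger opening in m; "grip_force": force on a finger pad.
Only numpy, scipy, OpenCV 4.12 (cv2) and the standard library are available. Lean on these libraries where they do the work, as an engineer would, in place of code of your own. Each camera call takes 0.05 s, during which the arm holds its last target. There are 200 camera calls.

## Working session

There is one attempt and no reset: what is moved stays moved. The work goes in short steps, Python scripts to look and compute and a tool call to move; the robot and the scene stay as the last step left them, time stands still between calls to the robot, and variables do not carry over. Pictures are saved under pics/ and viewed, at most 10 in all, crops included, and the job is handed in when it is done.

Besides the shell and the picture viewer there is one more tool, called after "Call:" by a JSON object that holds its "fn" and its "kwargs". play_rows: Moves the arm, as the interface text tells. Its arguments: {"type":"object","properties":{"increments":{"type":"array","items":{"type":"array","items":{"type":"array","items":{"type":"number"}}}}},"required":["increments"]}

```bash
mkdir -p pics
cat > h.py <<'E'
import numpy as np, cv2
from cell import read_state, capture, hand_in
def save(c,n,crop=None,s=1):
    p=c["pixels"]
    if crop: x0,y0,x1,y1=crop; p=p[y0:y1,x0:x1]
    if s!=1: p=cv2.resize(p,None,fx=s,fy=s,interpolation=cv2.INTER_CUBIC)
    cv2.imwrite("pics/"+n,p)
def cam(c):
    R=cv2.Rodrigues(np.array(c["rvec"],float))[0]; t=np.array(c["tvec"],float).reshape(3); return R,t
def ray(c,u,v):
    R,t=cam(c); x=np.array([(u-c["cx"])/c["fx"],(v-c["cy"])/c["fy"]]); y=x.copy()
    for _ in range(20): y=x/(1+c["k1"]*(y@y))
    return -R.T@t, R.T@np.array([y[0],y[1],1.])
def atz(c,u,v,z):
    o,d=ray(c,u,v); return o+d*(z-o[2])/d[2]
def proj(c,P):
    R,t=cam(c); q=R@np.array(P,float)+t; s=q[:2]/q[2]; s=s*(1+c["k1"]*(s@s)); return s*[c["fx"],c["fy"]]+[c["cx"],c["cy"]]
def cloud(c):
    R,t=cam(c); v,u=np.mgrid[0:480,0:640]; x=np.stack([(u-c["cx"])/c["fx"],(v-c["cy"])/c["fy"]],-1); y=x.copy()
    for _ in range(20): y=x/(1+c["k1"]*(y**2).sum(-1,keepdims=True))
    z=c["range_z"]; P=np.dstack([y*z[...,None],z]); W=(P-t)@R; W[z<=0]=np.nan; return W
E
python3 - <<'E'
from h import *
s=read_state(); print({k:np.round(v,3).tolist() for k,v in s.items()})
for n in ["top","side"]:
    c=capture(n); save(c,n+"0.png"); print(n,c["fx"],c["k1"],np.round(ray(c,320,240),3))
E
```

```text
{'t': 0.0, 'qpos': [-0.997, 0.386, 0.007, -0.001, -1.194, -0.259], 'qvel': [-0.001, 0.0, 0.001, 0.0, -0.0, -0.001], 'joint_torque': [-0.0, -39.229, 18.841, 4.186, -0.005, 0.0], 'tool_pos': [0.193, -0.594, 0.23], 'eef_rot': [[-0.951, -0.309, -0.001], [-0.309, 0.951, 0.002], [0.0, 0.002, -1.0]], 'ft_force': [-0.661, -0.002, -0.866], 'ft_torque': [-0.025, -0.017, -0.03], 'grip_force': 0.0, 'gripper_width': 0.085}
top 444.2416433946991 0.004830466457126003 [[ 0.565  0.05   0.909]
 [ 0.063  0.012 -0.998]]
side 496.87905507722667 -0.0701649354096647 [[ 0.56  -0.741  0.613]
 [ 0.041  0.819 -0.572]]
```

View pics/top0.png

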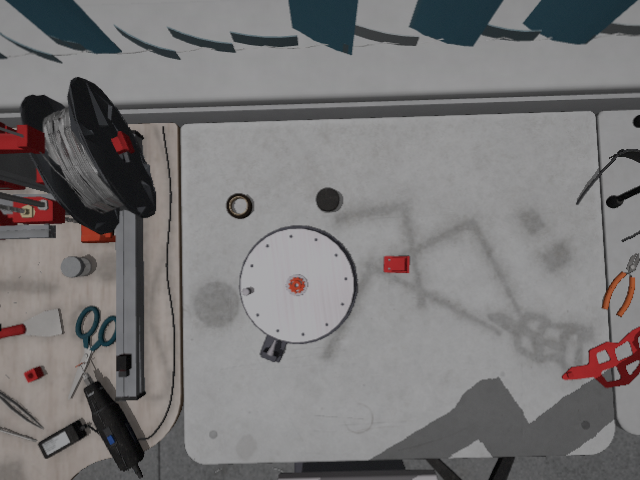

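View pics/side0.png

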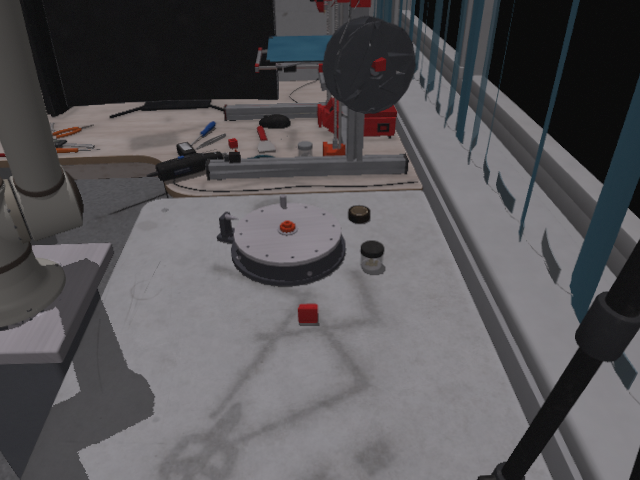

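The top view shows the disc centred near (298,284), the post at its left edge near (249,291), and the pointer bracket near (271,348). The tape is at (239,206), the jar at (328,200) and the red bracket at (397,264). I'll enlarge the crop around the post and pointer.

Run:
```python
from h import *
c=capture("top"); save(c,"top1.png",(225,215,375,365),4)
for n,u,v,z in [("disc",298,284,.05),("hub",298,285,.067),("post",248,291,.077),("br",271,350,.056),("jar",328,199,.046),("tape",239,206,.019),("red",397,263,.034)]: print(n,np.round(atz(c,u,v,z),4))
W=cloud(c); m=(abs(W[...,2]-.05)<.006); m[:215]=0;m[365:]=0;m[:,:225]=0;m[:,375:]=0
p=W[m]; print(m.sum(), p.min(0),p.max(0), (p.min(0)+p.max(0))/2)
(u,v),r=cv2.minEnclosingCircle(np.argwhere(m)[:,::-1].astype(np.float32)); print(u,v,r)
```

```text
disc [0.5355 0.1055 0.05  ]
hub [0.5342 0.1044 0.067 ]
post [0.526  0.1975 0.077 ]
br [0.4121 0.1596 0.056 ]
jar [0.6993 0.0428 0.046 ]
tape [0.6947 0.2225 0.019 ]
red [ 0.5706 -0.0891  0.034 ]
9968 [0.39111979 0.0007589  0.04412958] [0.64428784 0.21857973 0.05597033] [0.51770382 0.10966932 0.05004995]
290.78662109375 294.9618225097656 68.39165496826172
```

View pics/top1.png

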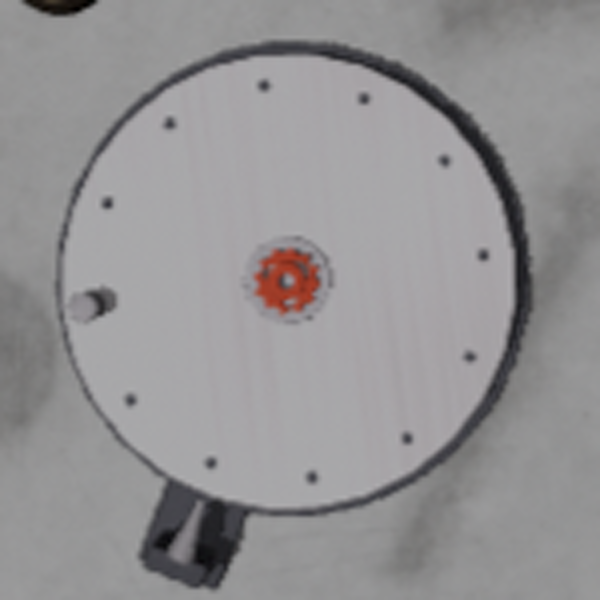

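The crop shows the disc edge spanning x 58–518 and y 55–513. The post top is at (87,306), the pointer tip near (202,502) with its cone base near (180,555), and the eleven dots are clear. Next I'll fit the dot circle.

Run:
```python
from h import *
from scipy.optimize import least_squares
c=capture("top"); f=lambda u,v,z:atz(c,(u+.5)/4+225-.5,(v+.5)/4+215-.5,z)
D=np.array([f(*p,.05)[:2] for p in [(264,86),(364,98),(445,160),(484,255),(470,357),(407,438),(312,477),(210,463),(130,400),(108,203),(170,123)]])
r=least_squares(lambda q:np.hypot(*(D-q[:2]).T)-q[2],[.53,.1,.095]); C=r.x[:2]; print(r.x, abs(r.fun).max())
E=np.array([f(*p,.05)[:2] for p in [(58,284),(518,284),(288,55),(288,513)]]);print(E)
an=lambda p:np.degrees(np.arctan2(*(p[:2]-C)[::-1]))
for n,u,v,z in [("post",87,306,.077),("tip",202,502,.0525),("base",180,555,.0525),("brk out",180,580,.056)]:
    p=f(u,v,z); print(n,np.round(p,4),np.hypot(*(p[:2]-C)),an(p))
print(sorted(an(p) for p in D))
W=cloud(c)
for n,(a,b) in dict(spool=(0,180)).items():
    for v in range(80,420,30): print(v,[ (round(float(W[v,u,0]),2),round(float(W[v,u,1]),2),round(float(W[v,u,2]),3)) for u in (125,140,150,170)])
```

```text
[0.53435509 0.10803033 0.09499842] 0.0004911585977486754
[[ 0.53554648  0.21919649]
 [ 0.52930485 -0.00257275]
 [ 0.64313408  0.10535802]
 [ 0.42320229  0.11096153]]
post [0.5259 0.2005 0.077 ] 0.09286957682717187 95.25331256287363
tip [0.4299 0.1517 0.0525] 0.11321229234006401 157.28548494529292
base [0.4052 0.1628 0.0525] 0.1403045160009835 157.01544291196976
brk out [0.3941 0.1626 0.056 ] 0.15048627314359933 158.73259044443515
[np.float64(-174.54985679401042), np.float64(-144.47500570043061), np.float64(-114.47360162419307), np.float64(-84.37279668797784), np.float64(-54.245943542067884), np.float64(-24.176019976703273), np.float64(5.679614102542241), np.float64(35.57601714137076), np.float64(65.36508807779614), np.float64(125.52144381754877), np.float64(155.29805794031853)]
80 [(0.94, 0.43, 0.063), (0.94, 0.4, 0.059), (0.94, 0.38, 0.061), (0.94, 0.35, 0.059)]
110 [(0.9, 0.45, 0.019), (0.9, 0.42, 0.019), (0.9, 0.4, 0.019), (0.9, 0.36, 0.018)]
140 [(0.74, 0.31, 0.331), (0.84, 0.42, 0.016), (0.84, 0.41, 0.003), (0.84, 0.37, -0.001)]
170 [(0.71, 0.32, 0.314), (0.72, 0.33, 0.248), (0.78, 0.41, -0.001), (0.78, 0.37, -0.001)]
200 [(0.66, 0.3, 0.348), (0.67, 0.31, 0.3), (0.67, 0.31, 0.257), (0.71, 0.37, 0.005)]
230 [(0.65, 0.44, 0.045), (0.65, 0.42, 0.021), (0.65, 0.41, 0.001), (0.65, 0.37, 0.0)]
260 [(0.59, 0.44, 0.041), (0.59, 0.42, 0.021), (0.59, 0.41, -0.0), (0.59, 0.37, -0.0)]
290 [(0.53, 0.44, 0.045), (0.53, 0.42, 0.021), (0.53, 0.41, -0.0), (0.53, 0.37, 0.001)]
320 [(0.48, 0.44, 0.042), (0.47, 0.42, 0.023), (0.47, 0.41, 0.0), (0.47, 0.37, 0.001)]
350 [(0.42, 0.44, 0.042), (0.41, 0.42, 0.027), (0.41, 0.41, -0.0), (0.41, 0.37, 0.001)]
380 [(0.36, 0.44, 0.046), (0.36, 0.42, 0.025), (0.35, 0.41, 0.0), (0.35, 0.37, -0.0)]
410 [(0.29, 0.46, 0.002), (0.29, 0.43, 0.002), (0.29, 0.41, 0.001), (0.29, 0.37, 0.002)]
```

Call:
{"fn": "play_rows", "kwargs": {"increments": [[[0, -0.0296, 0.0327, 0, 0, 0, 0], [0, -0.0296, 0.0327, 0, 0, 0, 0], [0, -0.0296, 0.0327, 0, 0, 0, 0], [0, -0.0296, 0.0327, 0, 0, 0, 0], [0, -0.0296, 0.0327, 0, 0, 0, 0], [0, -0.0296, 0.0327, 0, 0, 0, 0], [0, -0.0296, 0.0327, 0, 0, 0, 0], [0, -0.0296, 0.0327, 0, 0, 0, 0], [0, -0.0296, 0.0327, 0, 0, 0, 0], [0, -0.0296, 0.0327, 0, 0, 0, 0]]]}}

```text
t: 1.2
tool_pos: [0.374, -0.19, 0.2315]
eef_rot: [[-0.951, -0.31, 0.001], [-0.31, 0.951, -0.0], [-0.001, -0.0, -1.0]]
ft_force: [0.7, -1.1, 0.4]
gripper_width: 0.0
grip_force: 0.0
```

Call:
{"fn": "play_rows", "kwargs": {"increments": [[[0, -0.0296, 0.0327, 0, 0, 0, 0], [0, -0.0296, 0.0327, 0, 0, 0, 0], [0, -0.0296, 0.0327, 0, 0, 0, 0], [0, -0.0296, 0.0327, 0, 0, 0, 0], [0, -0.0296, 0.0327, 0, 0, 0, 0], [0, -0.0296, 0.0327, 0, 0, 0, 0], [0, -0.0296, 0.0327, 0, 0, 0, 0], [0, -0.0296, 0.0327, 0, 0, 0, 0], [0, -0.0296, 0.0327, 0, 0, 0, 0], [0, -0.0296, 0.0327, 0, 0, 0, 0], [0, 0, 0, 0.04, 0, 0, 0], [0, 0, 0, 0.04, 0, 0, 0]]]}}

```text
t: 2.4
tool_pos: [0.5547, 0.2129, 0.1507]
eef_rot: [[-0.95, -0.311, 0.002], [-0.311, 0.95, 0.002], [-0.003, 0.001, -1.0]]
ft_force: [-0.5, -0.7, -0.3]
gripper_width: -0.0002
grip_force: 0.0
```

```bash
cat > tr.py <<'E'
from h import *
C=np.array([.5344,.1080])
def track(c,C=C,th=None):
    """post angle (deg): coarse from depth (or th), fine from the dark dots; returns coarse, fine, score"""
    W=cloud(c); d=W[...,:2]-C; r=np.hypot(d[...,0],d[...,1])
    m=(W[...,2]>.060)&(W[...,2]<.082)&(r>.082)&(r<.108)
    n=int(m.sum())
    if th is None and n>3:
        a=np.arctan2(d[...,1][m],d[...,0][m]); th=np.degrees(np.angle(np.median(np.cos(a))+1j*np.median(np.sin(a))))
    g=c["pixels"].mean(2).astype(np.float32); hp=g-cv2.GaussianBlur(g,(0,0),5)
    def sc(t):
        A=np.radians(t+30*np.arange(1,12)); q=np.array([proj(c,[C[0]+.095*np.cos(a),C[1]+.095*np.sin(a),.05]) for a in A],np.float32)
        v=cv2.remap(hp,q[None,:,0].copy(),q[None,:,1].copy(),cv2.INTER_LINEAR)[0]; return -np.mean(np.clip(v,-40,5))
    if th is None: th0=0
    else: th0=th
    T=th0+np.arange(-15,15,.5); S=np.array([sc(t) for t in T]); T2=T[S.argmax()]+np.arange(-.8,.81,.1); S2=np.array([sc(t) for t in T2])
    w=S2>S2.max()*.9
    return th,n,float(T2[w].mean()),float(S2.max()),float(np.median(S))
E
python3 - <<'E'
from tr import *
print(np.round(read_state()["tool_pos"],4))
for n in ["top","side"]:
    c=capture(n); save(c,n+"2.png"); print(n,track(c))
    if n=="side":
        for dx in (-.004,-.002,0,.002,.004):
            print(dx,[round(track(c,C+[dx,dy],95)[3],1) for dy in (-.004,-.002,0,.002,.004)])
E
```

```text
[0.5547 0.2129 0.1507]
top (np.float64(95.17158530227901), 50, 94.87158530227902, 37.505340576171875, 3.964902400970459)
side (np.float64(94.65852339666117), 64, 95.40852339666117, 34.999114990234375, 6.70638370513916)
-0.004 [7.9, 13.1, 15.0, 15.7, 15.2]
-0.002 [9.3, 14.8, 18.8, 19.5, 17.1]
0 [10.1, 25.9, 35.0, 32.9, 21.1]
0.002 [13.2, 27.7, 35.8, 33.3, 19.9]
0.004 [10.8, 17.6, 20.7, 17.3, 12.5]
```

Call:
{"fn": "play_rows", "kwargs": {"increments": [[[0, 0, 0, 0.03, 0, 0, 0], [0, 0, 0, 0.03, 0, 0, 0], [0, 0, 0, 0.029, 0, 0, 0], [0, 0.003, 0, 0, 0, 0, 0], [0, 0, 0, 0, 0, 0, 0]]]}}

```text
t: 3.0
tool_pos: [0.5518, 0.2101, 0.064]
eef_rot: [[-0.951, -0.31, 0.002], [-0.31, 0.951, 0.0], [-0.002, -0.0, -1.0]]
ft_force: [-0.1, -0.1, 1.2]
gripper_width: -0.0001
grip_force: 0.0
```

Run:
```python
from tr import *
c=capture("side"); save(c,"side3.png",(200,170,360,290),5); print(track(c)); print(np.round(read_state()["tool_pos"],4),read_state()["ft_force"])
print(proj(c,[.5344+.112*np.cos(np.radians(157.2)),.108+.112*np.sin(np.radians(157.2)),.0525]))
# flick path: post arc increments in tool axes
s=read_state(); R=np.array(s["eef_rot"]); th=95.4
print([np.round(R.T@np.r_[.095*(np.cos(np.radians(th+b))-np.cos(np.radians(th+a))),.095*(np.sin(np.radians(th+b))-np.sin(np.radians(th+a))),0],4).tolist() for a,b in [(0,4),(4,10),(10,18),(18,28),(28,40),(40,54)]])
```

```text
(np.float64(86.62060442168008), 127, 95.57060442168009, 31.6461124420166, -0.09116584807634354)
[0.5525 0.2106 0.0648] [0.18395733 0.56796035 0.11815928]
[237.6742023  218.68577174]
[[0.0065, 0.0012, -0.0], [0.0099, 0.001, -0.0], [0.0133, -0.0003, -0.0001], [0.0163, -0.003, -0.0001], [0.0185, -0.0072, -0.0001], [0.0191, -0.0131, -0.0001]]
```

View pics/side3.png

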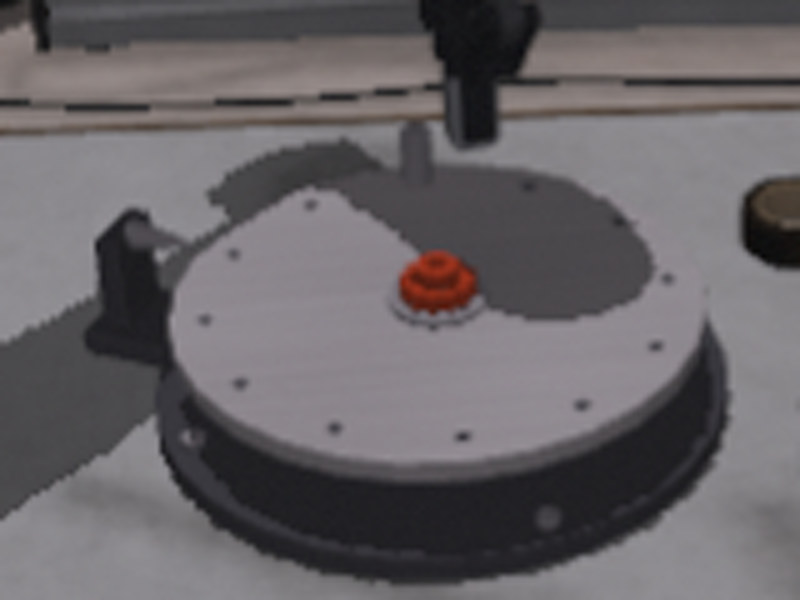

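The crop shows the fingertip just behind the post, with a 6–9 mm gap, and the pointer tip at crop (190,243), where the model puts it. Flick.

Call:
{"fn": "play_rows", "kwargs": {"increments": [[[0, 0.004, 0, 0.0045, 0, 0, 0], [0, 0.003, 0, 0, 0, 0, 0], [0, 0.0082, 0.0014, 0, 0, 0, 0], [0, 0.0165, 0.0007, 0, 0, 0, 0], [0, 0.026, -0.0047, 0, 0, 0, 0], [0, -0.01, 0, -0.02, 0, 0, 0], [0, -0.005, 0, -0.04, 0, 0, 0], [0, -0.005, 0, -0.02, 0, 0, 0]]]}}

```text
t: 3.85
tool_pos: [0.5168, 0.1964, 0.1413]
eef_rot: [[-0.951, -0.311, 0.004], [-0.311, 0.951, 0.002], [-0.005, 0.001, -1.0]]
ft_force: [0.8, -0.5, 1.1]
gripper_width: 0.0001
grip_force: 0.0
```

Run:
```python
from tr import *
for n in ["top","side","top","side"]:
    t=read_state()["t"]; c=capture(n); print(n,t,np.round(track(c),2))
    if n=="side": save(c,"side4.png")
print(np.round(read_state()["tool_pos"],4))
```

```text
top 3.85 [-169.53   48.   -171.48   32.41   -2.39]
side 3.9 [-155.12   70.   -160.62   22.67    1.59]
top 3.95 [-148.01   50.   -149.91   27.11   -1.83]
side 4.0 [-134.09   80.   -139.14   21.86   -0.88]
[0.5154 0.1957 0.1382]
```

Call:
{"fn": "play_rows", "kwargs": {"increments": [[[0, -0.0081, -0.0312, 0.0125, 0, 0, 0], [0, -0.0081, -0.0312, 0.0125, 0, 0, 0], [0, -0.0081, -0.0312, 0.0125, 0, 0, 0], [0, -0.0081, -0.0312, 0.0125, 0, 0, 0], [0, 0, 0, 0, 0, 0, 0], [0, 0, 0, 0, 0, 0, 0]]]}}

```text
t: 4.65
tool_pos: [0.5843, 0.0862, 0.0861]
eef_rot: [[-0.951, -0.308, -0.004], [-0.308, 0.951, -0.001], [0.004, -0.0, -1.0]]
ft_force: [0.0, 0.0, -0.1]
gripper_width: 0.0003
grip_force: 0.0
```

Run:
```python
from tr import *
for n in ["top","side","top","side"]:
    t=read_state()["t"]; c=capture(n); print(n,t,np.round(track(c),2))
    if n=="side": save(c,"side5.png")
s=read_state(); print(np.round(s["tool_pos"],4),s["t"])
```

```text
Traceback (most recent call last):
TypeError: unsupported operand type(s) for *: 'NoneType' and 'float'
```

```bash
cat > m.py <<'E'
from tr import *
import sys,json
def meas(cams):
    for n in cams:
        t=read_state()["t"]; c=capture(n); r=track(c); print(n,round(t,3),[None if x is None else round(float(x),2) for x in r])
    return c
E
python3 - <<'E'
from m import *
c=meas(["top","side","side"]); save(c,"side5.png"); s=read_state(); print(np.round(s["tool_pos"],4),s["t"])
E
```

```text
top 4.7 [None, 0.0, 4.1, 17.56, 2.28]
side 4.75 [13.02, 64.0, 14.02, 16.84, 5.7]
side 4.8 [22.76, 67.0, 23.76, 24.23, 1.17]
[0.5851 0.0881 0.0881] 4.85
```

View pics/side5.png

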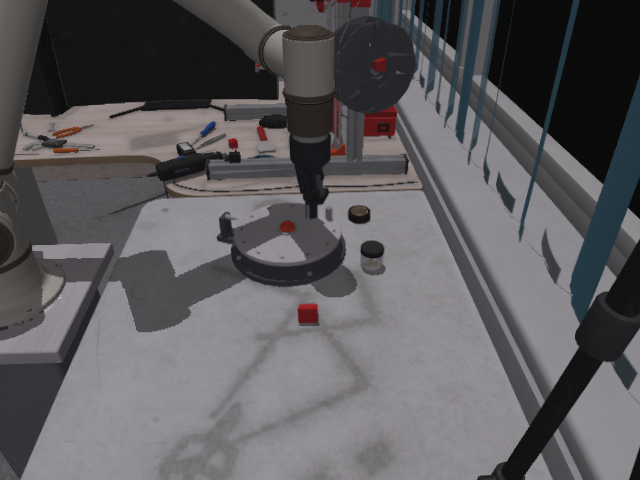

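The side view shows the hand hovering to the right of the hub at (312,200), with the post visible behind it at (328,212) and the pointer clear at (228,215). Let the disc coast and keep tracking it with the side camera.

Call:
{"fn": "play_rows", "kwargs": {"increments": [[[0, 0, 0, 0.01, 0, 0, 0], [0, 0, 0, 0, 0, 0, 0], [0, 0, 0, 0, 0, 0, 0], [0, 0, 0, 0, 0, 0, 0], [0, 0, 0, 0, 0, 0, 0], [0, 0, 0, 0, 0, 0, 0], [0, 0, 0, 0, 0, 0, 0], [0, 0, 0, 0, 0, 0, 0], [0, 0, 0, 0, 0, 0, 0], [0, 0, 0, 0, 0, 0, 0], [0, 0, 0, 0, 0, 0, 0], [0, 0, 0, 0, 0, 0, 0]]]}}

```text
t: 6.05
tool_pos: [0.5855, 0.0872, 0.0778]
eef_rot: [[-0.951, -0.31, -0.0], [-0.31, 0.951, 0.0], [0.0, 0.0, -1.0]]
ft_force: [-1.5, -0.6, -0.1]
gripper_width: -0.0003
grip_force: 0.0
```

```bash
python3 -c "
from m import *
meas(['side']*4); print(read_state()['tool_pos'])"
```

```text
side 6.05 [-101.36, 78.0, -104.41, 18.61, 4.31]
side 6.1 [-93.26, 79.0, -96.26, 25.16, 1.59]
side 6.15 [-84.94, 80.0, -87.79, 20.77, 4.24]
side 6.2 [-77.1, 77.0, -79.05, 20.81, 3.63]
[0.58549353 0.08717765 0.07779499]
```

Call:
{"fn": "play_rows", "kwargs": {"increments": [[[0, 0, 0, 0, 0, 0, 0], [0, 0, 0, 0, 0, 0, 0], [0, 0, 0, 0, 0, 0, 0], [0, 0, 0, 0, 0, 0, 0], [0, 0, 0, 0, 0, 0, 0], [0, 0, 0, 0, 0, 0, 0], [0, 0, 0, 0, 0, 0, 0], [0, 0, 0, 0, 0, 0, 0], [0, 0, 0, 0, 0, 0, 0], [0, 0, 0, 0, 0, 0, 0], [0, 0, 0, 0, 0, 0, 0], [0, 0, 0, 0, 0, 0, 0]]]}}

```text
t: 7.45
tool_pos: [0.5855, 0.0872, 0.0778]
eef_rot: [[-0.951, -0.31, 0.0], [-0.31, 0.951, 0.0], [-0.0, 0.0, -1.0]]
ft_force: [-0.3, -0.1, -0.7]
gripper_width: -0.0001
grip_force: 0.0
```

```bash
python3 -c "
from m import *
meas(['side']*4)"
```

```text
side 7.45 [123.32, 61.0, 121.72, 24.34, 2.36]
side 7.5 [131.31, 57.0, 129.26, 22.28, 2.94]
side 7.55 [139.19, 64.0, 136.74, 22.91, 2.2]
side 7.6 [147.19, 60.0, 144.19, 26.5, 1.62]
```

Call:
{"fn": "play_rows", "kwargs": {"increments": [[[0, 0, 0, 0.01, 0, 0, 0], [0, 0, 0, 0.01, 0, 0, 0], [0, 0, 0, 0, 0, 0, 0], [0, 0, 0, 0, 0, 0, 0], [0, 0, 0, 0, 0, 0, 0], [0, 0, 0, 0, 0, 0, 0], [0, 0, 0, 0, 0, 0, 0], [0, 0, 0, 0, 0, 0, 0], [0, 0, 0, 0, 0, 0, 0], [0, 0, 0, 0, 0, 0, 0], [0, 0, 0, 0, 0, 0, 0], [0, 0, 0, 0, 0, 0, 0]]]}}

```text
t: 8.85
tool_pos: [0.5855, 0.0872, 0.0578]
eef_rot: [[-0.951, -0.31, -0.0], [-0.31, 0.951, 0.0], [0.0, 0.0, -1.0]]
ft_force: [-0.4, -0.9, -0.4]
gripper_width: -0.0
grip_force: 0.0
```

Call:
{"fn": "play_rows", "kwargs": {"increments": [[[0, 0, 0, 0, 0, 0, 0], [0, 0, 0, 0, 0, 0, 0], [0, 0, 0, 0, 0, 0, 0], [0, 0, 0, 0, 0, 0, 0], [0, 0, 0, 0, 0, 0, 0], [0, 0, 0, 0, 0, 0, 0], [0, 0, 0, 0, 0, 0, 0], [0, 0, 0, 0, 0, 0, 0], [0, 0, 0, 0, 0, 0, 0], [0, 0, 0, 0, 0, 0, 0], [0, 0, 0, 0, 0, 0, 0], [0, 0, 0, 0, 0, 0, 0]]]}}

```text
t: 10.05
tool_pos: [0.5855, 0.0872, 0.0578]
eef_rot: [[-0.951, -0.31, -0.0], [-0.31, 0.951, 0.0], [0.0, 0.0, -1.0]]
ft_force: [-0.3, -0.2, 0.4]
gripper_width: 0.0003
grip_force: 0.0
```

```bash
python3 -c "
from m import *
meas(['side']*4); print(read_state()['tool_pos'])"
```

```text
side 10.05 [96.34, 57.0, 96.79, 27.73, 0.23]
side 10.1 [102.26, 56.0, 101.76, 23.76, 1.55]
side 10.15 [107.78, 57.0, 107.63, 22.9, 2.04]
side 10.2 [113.65, 59.0, 112.8, 24.98, 1.71]
[0.58550278 0.08720044 0.05782267]
```

Call:
{"fn": "play_rows", "kwargs": {"increments": [[[0, 0, 0, 0, 0, 0, 0], [0, 0, 0, 0, 0, 0, 0], [0, 0, 0, 0, 0, 0, 0], [0, 0, 0, 0, 0, 0, 0], [0, 0, 0, 0, 0, 0, 0], [0, 0, 0, 0, 0, 0, 0], [0, 0, 0, 0, 0, 0, 0], [0, 0, 0, 0, 0, 0, 0], [0, 0, 0, 0, 0, 0, 0], [0, 0, 0, 0, 0, 0, 0], [0, 0, 0, 0, 0, 0, 0], [0, 0, 0, 0, 0, 0, 0]]]}}

```text
t: 11.45
tool_pos: [0.5855, 0.0872, 0.0578]
eef_rot: [[-0.951, -0.31, -0.0], [-0.31, 0.951, 0.0], [0.0, 0.0, -1.0]]
ft_force: [0.2, 0.5, -0.4]
gripper_width: 0.0
grip_force: 0.0
```

```bash
python3 -c "
from m import *
meas(['side']*4); print(read_state()['tool_pos'])"
```

```text
side 11.45 [-122.02, 76.0, -125.97, 26.09, 2.34]
side 11.5 [-118.12, 79.0, -121.52, 21.33, 4.2]
side 11.55 [-113.76, 76.0, -117.06, 25.52, 3.31]
side 11.6 [-109.59, 77.0, -112.84, 29.93, 2.07]
[0.5855143  0.08720854 0.05781132]
```

Run:
```python
import numpy as np
from scipy.optimize import least_squares
t=np.array([3.85,3.9,3.95,4.0,4.75,4.8,6.05,6.1,6.15,6.2,7.45,7.5,7.55,7.6,10.05,10.1,10.15,10.2,11.45,11.5,11.55,11.6])
y=np.array([-171.48+360,-160.62+360,-149.91+360,-139.14+360,14.02+360,23.76+360,-104.41+720,-96.26+720,-87.79+720,-79.05+720,121.72+720,129.26+720,136.74+720,144.19+720,96.79+1080,101.76+1080,107.63+1080,112.8+1080,-125.97+1440,-121.52+1440,-117.06+1440,-112.84+1440])
def model(p,t):
    th0,w0,a,b=p; e=np.exp(-b*(t-3.85)); wi=w0+a/b; return th0+wi*(1-e)/b-a/b*(t-3.85), wi*e-a/b
r=least_squares(lambda p:model(p,t)[0]-y,[188,215,10,.05],x_scale=[1,10,1,.01]); print(r.x,np.round(r.fun,1))
T=np.arange(11.5,20,.25); th,w=model(r.x,T)
for a,b,c in zip(T,th,w): print(round(a,2),round(b-1440,1),round(c,1))
```

```text
[1.88694594e+02 2.14423211e+02 1.09185058e+01 3.86690153e-02] [ 0.2  0.  -0.  -0.2 -0.   0.1 -0.4  0.2  0.3  0.2 -0.  -0.1 -0.1 -0.2
 -0.1  0.4 -0.1  0.   0.1  0.  -0.1 -0. ]
11.5 -121.5 87.2
11.75 -100.2 83.7
12.0 -79.7 80.1
12.25 -60.1 76.6
12.5 -41.4 73.2
12.75 -23.5 69.8
13.0 -6.5 66.4
13.25 9.7 63.0
13.5 25.0 59.7
13.75 39.6 56.4
14.0 53.3 53.2
14.25 66.1 49.9
14.5 78.2 46.7
14.75 89.5 43.6
15.0 100.0 40.4
15.25 109.7 37.3
15.5 118.7 34.2
15.75 126.8 31.2
16.0 134.3 28.2
16.25 140.9 25.2
16.5 146.9 22.2
16.75 152.1 19.3
17.0 156.5 16.4
17.25 160.3 13.5
17.5 163.3 10.7
17.75 165.6 7.9
18.0 167.2 5.1
18.25 168.1 2.3
18.5 168.4 -0.4
18.75 167.9 -3.1
19.0 166.8 -5.8
19.25 165.0 -8.5
19.5 162.6 -11.1
19.75 159.5 -13.7
```

Call:
{"fn": "play_rows", "kwargs": {"increments": [[[0, 0, 0, 0.002, 0, 0, 0], [0, 0, 0, 0, 0, 0, 0], [0, 0, 0, 0, 0, 0, 0], [0, 0, 0, 0, 0, 0, 0], [0, 0, 0, 0, 0, 0, 0], [0, 0, 0, 0, 0, 0, 0], [0, 0, 0, 0, 0, 0, 0], [0, 0, 0, 0, 0, 0, 0], [0, 0, 0, 0, 0, 0, 0], [0, 0, 0, 0, 0, 0, 0], [0, 0, 0, 0, 0, 0, 0], [0, 0, 0, 0, 0, 0, 0]]]}}

```text
t: 12.85
tool_pos: [0.5855, 0.0872, 0.0558]
eef_rot: [[-0.951, -0.31, 0.0], [-0.31, 0.951, 0.0], [-0.0, 0.0, -1.0]]
ft_force: [-0.1, -0.6, -0.5]
gripper_width: 0.0
grip_force: 0.0
```

Call:
{"fn": "play_rows", "kwargs": {"increments": [[[0, 0, 0, 0, 0, 0, 0], [0, 0, 0, 0, 0, 0, 0], [0, 0, 0, 0, 0, 0, 0], [0, 0, 0, 0, 0, 0, 0], [0, 0, 0, 0, 0, 0, 0], [0, 0, 0, 0, 0, 0, 0], [0, 0, 0, 0, 0, 0, 0], [0, 0, 0, 0, 0, 0, 0], [0, 0, 0, 0, 0, 0, 0], [0, 0, 0, 0, 0, 0, 0], [0, 0, 0, 0, 0, 0, 0], [0, 0, 0, 0, 0, 0, 0]]]}}

```text
t: 14.05
tool_pos: [0.5855, 0.0872, 0.0558]
eef_rot: [[-0.951, -0.31, 0.0], [-0.31, 0.951, 0.0], [-0.0, 0.0, -1.0]]
ft_force: [-0.1, -0.0, -0.5]
gripper_width: -0.0003
grip_force: 0.0
```

```bash
python3 -c "
from m import *
meas(['side']*3); print(read_state()['tool_pos'])"
```

```text
side 14.05 [None, 0.0, -2.85, 23.82, 4.04]
side 14.1 [None, 0.0, -0.0, 24.24, 3.79]
side 14.15 [None, 0.0, 2.7, 27.67, 3.46]
[0.58548128 0.08717346 0.0558222 ]
```

Call:
{"fn": "play_rows", "kwargs": {"increments": [[[0, 0, 0, 0.001, 0, 0, 0], [0, 0, 0, 0, 0, 0, 0], [0, 0, 0, 0, 0, 0, 0], [0, 0, 0, 0, 0, 0, 0], [0, 0, 0, 0, 0, 0, 0], [0, 0, 0, 0, 0, 0, 0], [0, 0, 0, 0, 0, 0, 0], [0, 0, 0, 0, 0, 0, 0], [0, 0, 0, 0, 0, 0, 0], [0, 0, 0, 0, 0, 0, 0], [0, 0, 0, 0, 0, 0, 0], [0, 0, 0, 0, 0, 0, 0]]]}}

```text
t: 15.4
tool_pos: [0.5855, 0.0872, 0.0548]
eef_rot: [[-0.951, -0.31, 0.0], [-0.31, 0.951, 0.0], [-0.0, 0.0, -1.0]]
ft_force: [-0.9, 0.1, -0.6]
gripper_width: 0.0002
grip_force: 0.0
```

```bash
python3 -c "
from m import *
c=meas(['side']*3); print(read_state()['tool_pos'],read_state()['t'])"
```

```text
side 15.4 [117.94, 56.0, 118.04, 24.89, 3.43]
side 15.45 [120.31, 61.0, 119.81, 27.93, 1.9]
side 15.5 [122.19, 64.0, 121.79, 30.79, 1.55]
[0.5855222  0.08717525 0.05482723] 15.55
```

Call:
{"fn": "play_rows", "kwargs": {"increments": [[[0, 0, 0, 0.0015, 0, 0, 0], [0, 0, 0, 0, 0, 0, 0], [0, 0, 0, 0, 0, 0, 0], [0, 0, 0, 0, 0, 0, 0], [0, 0, 0, 0, 0, 0, 0]]]}}

```text
t: 16.05
tool_pos: [0.5855, 0.0872, 0.0533]
eef_rot: [[-0.951, -0.31, 0.0], [-0.31, 0.951, 0.0], [-0.0, 0.0, -1.0]]
ft_force: [0.2, 0.1, -0.7]
gripper_width: 0.0002
grip_force: 0.0
```

```bash
cat > fit.py <<'E'
from tr import *
t=[11.45,11.5,11.55,11.6,14.05,14.1,14.15,15.4,15.45,15.5]; y=[-125.97,-121.52,-117.06,-112.84,57.15,60,62.7,118.04,119.81,121.79]
for _ in range(3):
    t.append(read_state()["t"]); c=capture("side"); y.append(track(c)[2]); print(t[-1],y[-1])
save(c,"side6.png",(200,170,360,290),5)
p=np.polyfit(np.array(t)-16,y,3); print(np.round(np.polyval(p,np.array(t)-16)-y,2))
for T in np.arange(15.9,17.6,.05): print(round(T,2),round(np.polyval(p,T-16),1),round(np.polyval(np.polyder(p),T-16),1))
print(read_state()["t"],read_state()["tool_pos"])
E
python3 fit.py
```

```text
16.05 139.0701345300911
16.1 140.656064120853
16.15 141.97002753279963
[ 0.11  0.02 -0.11 -0.03  0.16 -0.03 -0.1   0.02  0.06 -0.14  0.11 -0.07
 -0.01]
15.9 134.8 30.3
15.95 136.3 29.7
16.0 137.7 29.1
16.05 139.2 28.5
16.1 140.6 27.9
16.15 142.0 27.2
16.2 143.3 26.6
16.25 144.6 26.0
16.3 145.9 25.4
16.35 147.2 24.8
16.4 148.4 24.2
16.45 149.6 23.6
16.5 150.7 23.0
16.55 151.9 22.3
16.6 153.0 21.7
16.65 154.1 21.1
16.7 155.1 20.5
16.75 156.1 19.9
16.8 157.1 19.3
16.85 158.0 18.7
16.9 159.0 18.1
16.95 159.8 17.5
17.0 160.7 16.9
17.05 161.5 16.3
17.1 162.3 15.7
17.15 163.1 15.1
17.2 163.8 14.5
17.25 164.5 13.9
17.3 165.2 13.3
17.35 165.9 12.7
17.4 166.5 12.1
17.45 167.1 11.5
17.5 167.6 10.9
17.55 168.2 10.3
17.6 168.7 9.7
16.2 [0.58551923 0.08719246 0.0533379 ]
```

Call:
{"fn": "play_rows", "kwargs": {"increments": [[[0, 0, 0, 0, 0, 0, 0], [0, 0, 0, 0, 0, 0, 0], [0, 0, 0, 0, 0, 0, 0], [0, 0, 0, 0, 0, 0, 0], [0, 0, 0, 0, 0, 0, 0], [0, 0, 0, 0.0055, 0, 0, 0], [0, 0, 0, 0, 0, 0, 0]]]}}

```text
t: 16.9
tool_pos: [0.5863, 0.0873, 0.0482]
eef_rot: [[-0.951, -0.31, 0.002], [-0.31, 0.951, -0.0], [-0.002, -0.0, -1.0]]
ft_force: [-1.2, 1.2, 8.2]
gripper_width: 0.0
grip_force: 3.1
```

```bash
python3 -c "
from m import *
c=meas(['side']*2+['top']*2); print(read_state()['tool_pos'],read_state()['ft_force'])"
```

```text
side 16.9 [159.94, 63.0, 157.29, 26.97, 2.82]
side 16.95 [159.19, 63.0, 157.19, 27.33, 3.17]
top 17.0 [156.52, 52.0, 157.47, 22.44, 1.08]
top 17.05 [156.3, 52.0, 157.3, 22.59, 1.07]
[0.58631025 0.08742153 0.04869988] [0.25071289 0.26556592 5.17322   ]
```

Call:
{"fn": "play_rows", "kwargs": {"increments": [[[0, 0, 0, 0, 0, 0, 0], [0, 0, 0, 0, 0, 0, 0], [0, 0, 0, -0.004, 0, 0, 0], [0, 0, 0, -0.02, 0, 0, 0], [0, 0, 0, -0.04, 0, 0, 0], [0, 0, 0, -0.04, 0, 0, 0]]]}}

```text
t: 17.7
tool_pos: [0.5843, 0.0868, 0.1518]
eef_rot: [[-0.951, -0.309, -0.004], [-0.309, 0.951, -0.001], [0.004, -0.0, -1.0]]
ft_force: [0.4, -0.1, -0.0]
gripper_width: 0.0003
grip_force: 0.0
```

```bash
python3 -c "
from m import *
c=meas(['side']*2); print(read_state()['tool_pos'],read_state()['ft_force'])"
```

```text
side 17.7 [159.3, 66.0, 156.85, 35.32, 1.3]
side 17.75 [159.27, 65.0, 156.77, 35.07, 1.13]
[0.58871426 0.08810668 0.15788638] [ 0.18344682  0.34497764 -0.30831502]
```

Call:
{"fn": "play_rows", "kwargs": {"increments": [[[0, 0, -0.03, -0.02, 0, 0, 0], [0, 0, -0.04, -0.02, 0, 0, 0], [0, 0, -0.04, 0, 0, 0, 0], [0, 0.01, -0.04, 0, 0, 0, 0], [0, 0.02, -0.04, 0, 0, 0, 0], [0, 0.02, -0.04, 0, 0, 0, 0], [0, 0, 0, 0, 0, 0, 0], [0, 0, 0, 0, 0, 0, 0]]]}}

```text
t: 18.6
tool_pos: [0.6083, -0.148, 0.1909]
eef_rot: [[-0.952, -0.307, -0.002], [-0.307, 0.952, 0.001], [0.001, 0.001, -1.0]]
ft_force: [-0.2, 1.1, -0.5]
gripper_width: 0.0001
grip_force: 0.0
```

```bash
python3 -c "
from m import *
c=meas(['side']*1); c=meas(['top']); save(c,'top7.png',(225,185,425,365),4); s=read_state(); print(s['tool_pos'],s['ft_force'],s['t'])"
```

```text
side 18.6 [158.9, 63.0, 156.65, 34.75, 0.82]
top 18.65 [156.26, 53.0, 156.76, 25.12, -0.58]
[ 0.60899681 -0.1462988   0.19128915] [-0.69691977  0.78810324 -0.1570093 ] 18.7
```

View pics/top7.png

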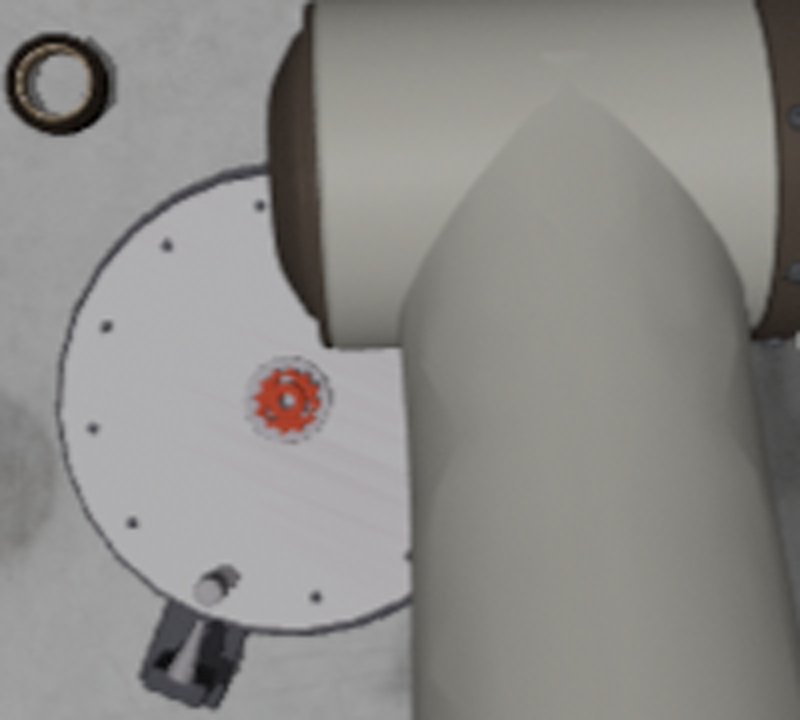

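The crop shows the post at (210,588) directly in front of the pointer tip near (203,622). The hub and bracket are where they were before, the tape is undisturbed, and the hand is clear. Handing in.

```bash
python3 -c "
from cell import hand_in
print(hand_in())"
```

```text
the job is handed in; nothing more can be done
None
```

I flicked the disc to about 3.75 rad/s and it coasted past the pointer three times. I braked it on the next approach, and the post came to rest within about half a degree of the pointer. The hand was clear and the job was handed in at about 18.7 s; I never looked at the jar and red bracket after the flick, but the arm went nowhere near touching them.

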